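Swing the probe boom to its stop and hold it out at the marker

ROBOT

A 7-joint arm with a two-finger parallel gripper is mounted at the origin on a cart in front of the work surface, level with it; the furniture and walls round the work are solid. World frame = base frame: x ahead of the robot, y to its left, z up, the work surface at z = 0. Lengths are in m, angles in degrees, forces in N, time in s.
With the tool pointing down it reaches from about 0.425 to 0.875 m from the base axis. Payload 8.4 kg.
Tool frame: the origin (TCP) lies midway between the tips of the shut fingers; the grasp point (between the pads) lies 19 mm behind it; z points along the fingers, y is the direction in which the jaws open and shut (so a half turn about z gives the same grasp; the last joint's range is limited). The gripper opens to 85 mm and grips with 20 to 120 N. Pads are 22 mm wide; open, the fingers measure 114 mm over their backs; the gripper's body (76 mm by 85 mm) begins 54 mm behind the grasp point. The pads swing forward as they close: fully open they stand 13 mm farther back than shut.
Start: joints at [-5.684, 19.091, 2.286, 83.961, -0.768, 76.965, -3.352], TCP at [0.65, -0, 0.231] pointing down, gripper open.
Joint ranges: [-147.57, 147.57], [-21.85, 119.76], [-74.77, 79.35], [14.55, 137.4], [-85.83, 265.84], [4.83, 119.75], [-152.11, 152.11]. Speed limits (degrees/s): [127.2, 127.2, 159.86, 159.86, 180, 180, 180].

INTERFACE

Orientations are given as a 3x3 rotation matrix whose columns are the frame's x, y, z axes.
In Python, from workcell import manip gives the robot as it stands.
- The arm moves only by the shell command python3 -m creep 'ROWS' [FORCE]. ROWS is JSON, a list that holds one entry, the list of rows, each a list of 7 numbers: the shift along the tool's x, y, z each as a share of 0.15 m, from -1 to 1, then the turn, a rotation vector about the tool's x, y, z each as a share of 2 pi rad, from -1 to 1, then the closure, from 0 (fully open) to 1 (shut). In form: [[[tx, ty, tz, ax, ay, az, jaw], ...]]. A call has 1 to 10 rows; each row is the pose to reach, as a shift and turn from the pose commanded when the call began, along the tool's axes at that moment, turning the shorter way round; what a row does not reach only later rows make up. A row lasts 1/12 s, in which the tool goes at most 41.7 mm and 7.16 degrees, less where a joint would pass 70% of its speed; a pose out of reach is approached as far as the arm can. A call with a number of a shift or a turn outside -1 to 1 is refused whole. A call with a gripper value outside its range is refused whole. The fingers move at their own pace and stop on an object; FORCE is the grip in N (left out, the last holds). Time passes only in rows, so rows that repeat a pose let the fingers close. It gives the time, the measured TCP pose, the force and the opening at its end, in the units of the state.
- manip.state(): the state, without advancing time (a new reading comes with each control period).
- manip.capture(name): name is "scene" or "side" or "wrist"; returns a dict with "img" (400x640x3 uint8, blue, green, red), "fx", "fy", "cx", "cy" (pixels), "origin" and "attitude" of the camera in the world. Camera axes: x right, y down, z forward; pixel columns grow to the right and rows downward; lengths in m; the calibration is good to about 2 mm. The wrist camera is an equidistant fisheye: a pixel r from the principal point sees the ray r / f radians off the axis. A picture is of the moment at which its call begins. There is no depth.
- manip.close_job(): hands the job in, once; it reports no verdict.
The state is a dict: "time_s": time; "qpos": joint angles; "joint_velocities": joint speeds; "joint_efforts": joint torques, N m; "tool_pos": TCP position; "tool_rot": TCP orientation; "ft_force": force on the tool from outside, world axes, zero at the start; "torque": the same for the moment, N m; "gripper_width": opening from 0.0 (shut) to 1.0 (fully open).
Only numpy, scipy, OpenCV 4.12 (cv2) and the standard library are available. Lean on these libraries where they do the work, as an engineer would, in place of code of your own. Each camera call takes 0.05 s, during which the arm holds its last target.

TASK

Take the probe boom by the grey grip head at its outer end and swing it clockwise (seen from above), still pushed in, until you feel the stop hidden in its turret. Then, keeping the boom at that stop, squeeze the blue lock button into the head and pull the head straight out until the red pointer on the sleeve is level with the line on the orange marker clip. Finish holding it there, still gripping the head with the button squeezed in; do not disturb the blue vial, black cap and dropper bottle standing nearby.

Things in the scene. Friction and masses are not known exactly. Their poses are not given: they have to be found in the camera images.
- turret_axis (a point): point on the vertical axis of the grey turret (72 mm wide, 83 mm high, on a fixed 100 mm square foot plate) about which the boom swings, 71 mm above the worktop. The white boom sleeve, 30 mm wide, top at 83 mm, runs outward to 165 mm from it. The boom drags lightly (about 0.6 N at the grip). From its start it can swing 0.38 to 0.58 rad clockwise to a solid stop, set anew each time and not visible.
- grip (a point): grip centre of the grey head at the boom's end, 90 mm high, 200 mm from the turret axis when pushed in. Block 26 mm along the boom, 24 mm across, 55 to 114 mm high, nothing above; grip from above, fingers across the boom, one on the blue button. x axis outward along the boom, y to the left (the button's side), z up. A black probe nose (top 76 mm high) stands 28 mm out of its end face.
- button_face (a point): centre of the outer face of the blue lock button (18 mm along the boom, 26 mm high) on the left (+y) side of the head, seen looking outward along the boom. It stands 10 mm out of the head, so head and button together are 34 mm wide, 27 mm with the button fully in. Same axes as grip.
- pointer (a point): tip of the red pointer that stands out of the slot in the top of the sleeve and moves with the head; 140 mm nearer to the turret than grip, on the boom's centre line, 84 mm high. Scale ticks on the sleeve are 5 mm apart.
- marker (a point): point on the boom's centre line, 84 mm high, level with the black line on the orange marker clip (9 mm wide) that sits on the left edge of the sleeve. x axis outward along the boom. It is 35 to 70 mm outward of the pointer at the start and clamped fast.
- head (a joint): how far the head is pulled out, in m, 0 (pushed in) to 0.08. Locked at 0 (1 to 2 mm play) unless the button is in. A light spring (2 to 3 N) draws it back; if the button is let go while it is out, the head slides back to about 11 mm and sticks there until the button is squeezed again.
- lock_button (a joint): how far the lock button is squeezed in, in m, 0 (out) to 0.007 (fully in); it frees the head from about 0.005. Spring: begins at about 3 N, fully in at about 7 N; grip with 15 to 30 N to keep it in.
- vial_blue_mid (a point): centre of a small blue-capped vial, 18 mm wide, 46 mm high, standing loose; bystander
- cuvette_cap_mid (a point): centre of a black cap, 26 mm wide, 70 mm high, standing loose; bystander
- dropper_mid (a point): centre of a white dropper bottle with blue tip, 26 mm wide, 66 mm high, standing loose; bystander

How it is judged:
By the outcome, as a careful person would: the job done as asked, in the order asked, and still so for the second after the job is handed in, while the arm keeps its last pose, push and grip.
It also fails if it takes over 35 s, if anything falls off the work surface, if the arm or the gripper's body presses on something with over 40 N, if the wrist force passes 120 N, or if a joint passes its speed limit or range.

## Working session

There is one attempt and no reset: what is moved stays moved. The work goes in short steps, Python scripts to look and compute and a shell command to move; the robot and the scene stay as the last step left them, time stands still between calls to the robot, and variables do not carry over. Pictures are saved under pics/ and viewed, and the job is handed in when it is done.

```bash
mkdir -p pics; python3 - <<'E'
from workcell import manip
import cv2, numpy as np
np.set_printoptions(precision=4,suppress=True)
s=manip.state(); print(s)
for n in ["scene","side","wrist"]:
    c=manip.capture(n); cv2.imwrite(f"pics/{n}0.png",c["img"]); print(n,c["fx"],c["fy"],c["cx"],c["cy"],c["origin"],c["attitude"])
E
ls
```

```text
{'time_s': 0.0, 'qpos': array([-5.6833, 19.132 ,  2.2861, 84.0099, -0.7672, 76.9645, -3.3503]), 'joint_velocities': array([-0.0245, -0.0293,  0.0219, -0.0492, -0.1003, -0.0119,  0.0559]), 'joint_efforts': array([  0.0005, -65.8555,   1.3659, -40.5555,   0.0169,   0.0127,
        -0.    ]), 'tool_pos': array([ 0.6496, -0.0001,  0.2304]), 'tool_rot': array([[ 0.    ,  1.    , -0.0016],
       [ 1.    , -0.    , -0.0001],
       [-0.0001, -0.0016, -1.    ]]), 'ft_force': array([-0.084 ,  0.5964, -0.1294]), 'torque': array([ 0.0553, -0.0134, -0.0676]), 'gripper_width': 1.0012691529080495}
scene 452.2447239036569 452.2447239036569 316.993737780347 195.37889870363475 [0.0647 0.7245 0.8716] [[-0.9036 -0.3121  0.2934]
 [-0.428   0.6855 -0.589 ]
 [-0.0173 -0.6578 -0.753 ]]
side 460.79004791196456 460.79004791196456 320.67485586804446 202.75628137906492 [-0.0775 -0.5673  0.4572] [[ 0.8163 -0.2491  0.5211]
 [-0.5772 -0.319   0.7517]
 [-0.021  -0.9144 -0.4043]]
wrist 309.70691628693146 309.70691628693146 323.7367837499961 200.95269427368473 [0.6496 0.079  0.3711] [[ 1.     -0.0001 -0.0008]
 [-0.0004 -0.9517 -0.307 ]
 [-0.0008  0.307  -0.9517]]
pics
```

View pics/scene0.png

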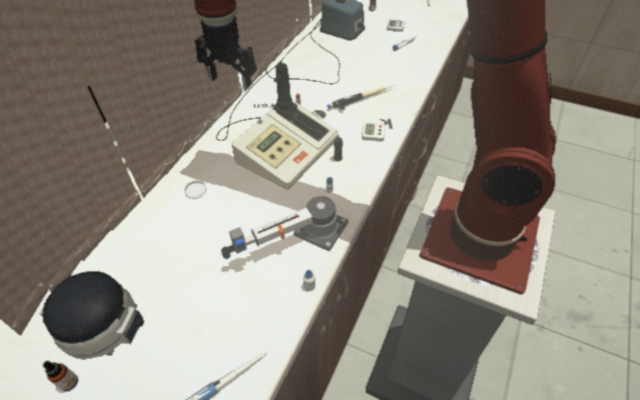

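View pics/side0.png

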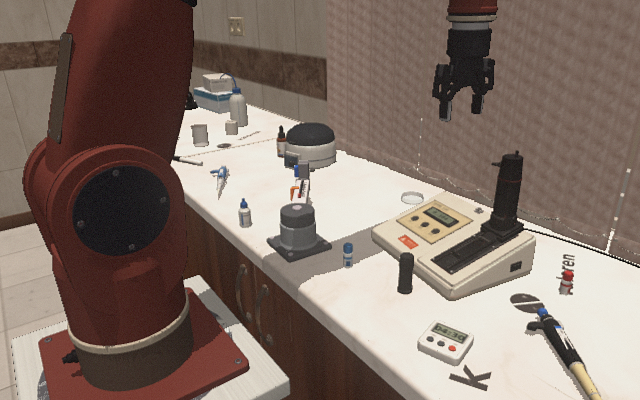

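View pics/wrist0.png

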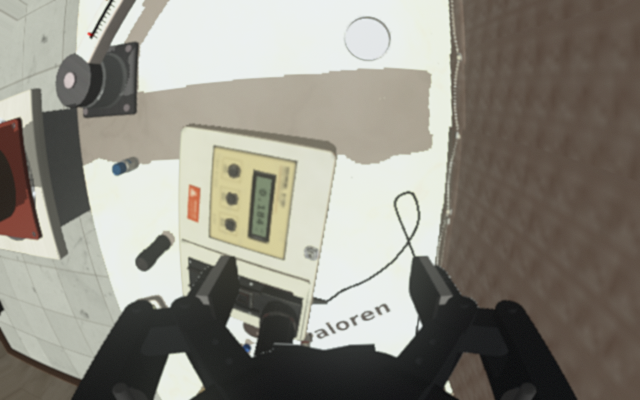

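The scene picture shows the turret at about (321,205) and the head at about (238,240), with the clip at (282,230). The vial is at (329,184), the cap at (338,149) and the dropper at (309,280). The side picture shows the turret at (298,210). I'll zoom in.

```bash
cat > h.py <<'E'
import cv2, numpy as np
np.set_printoptions(precision=4,suppress=True)
def ray(c,u,v):
    x=(u-c["cx"])/c["fx"]; y=(v-c["cy"])/c["fy"]
    if c.get("fish"):
        r=np.hypot(x,y); s=np.sin(r)/r if r>1e-9 else 1
        d=np.array([x*s,y*s,np.cos(r)])
    else: d=np.array([x,y,1.])
    return np.array(c["attitude"])@d
def onz(c,u,v,z):
    d=ray(c,u,v); o=np.array(c["origin"]); return o+d*(z-o[2])/d[2]
def proj(c,p):
    q=np.array(c["attitude"]).T@(np.array(p)-np.array(c["origin"]))
    if c.get("fish"):
        th=np.arctan2(np.hypot(q[0],q[1]),q[2]); k=th/np.hypot(q[0],q[1]); q=np.array([q[0]*k,q[1]*k,1])
    return np.array([c["cx"]+c["fx"]*q[0]/q[2],c["cy"]+c["fy"]*q[1]/q[2]])
def cap(n):
    from workcell import manip
    c=manip.capture(n); c["fish"]=(n=="wrist"); return c
def crop(c,u0,v0,w,h,k,f):
    cv2.imwrite(f,cv2.resize(c["img"][v0:v0+h,u0:u0+w],None,fx=k,fy=k,interpolation=cv2.INTER_CUBIC))
E
python3 - <<'E'
from h import *
c=cap("scene"); d=cap("side")
crop(c,205,180,160,110,5,"pics/sc1.png")
crop(d,215,140,160,120,5,"pics/si1.png")
for n,u,v,z in [("turr",321,203,.083),("head",238,238,.1),("clip",282,230,.084),("vial",329,184,.03),("cap",338,149,.035),("drop",309,280,.033)]: print(n,onz(c,u,v,z))
for n,u,v,z in [("turr",298,210,.083),("vial",348,255,.023),("drop",245,213,.033),("cap",406,272,.035)]: print(n,onz(d,u,v,z))
E
```

```text
turr [0.3538 0.1248 0.083 ]
head [0.4656 0.2973 0.1   ]
clip [0.398  0.2302 0.084 ]
vial [0.3814 0.0192 0.03  ]
cap [ 0.4102 -0.1033  0.035 ]
drop [0.305  0.2906 0.033 ]
turr [0.3499 0.1272 0.083 ]
vial [0.384  0.0136 0.023 ]
drop [0.3068 0.2781 0.033 ]
cap [ 0.4137 -0.1054  0.035 ]
```

View pics/sc1.png

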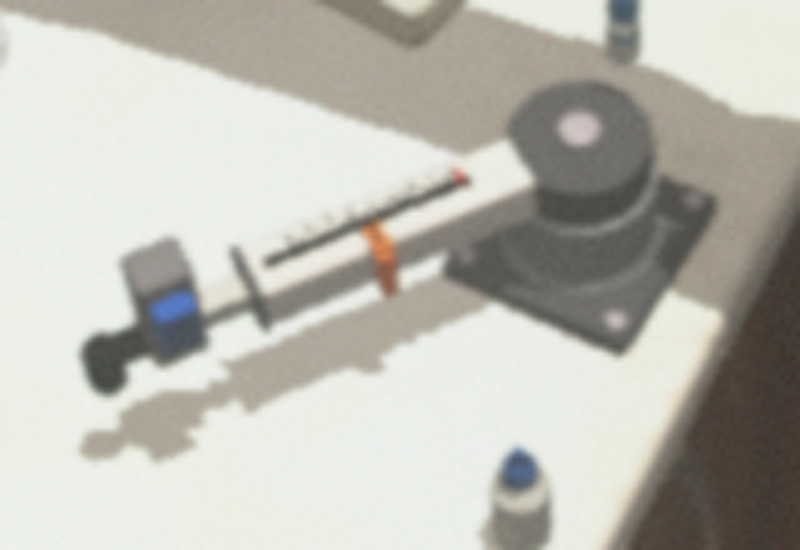

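View pics/si1.png

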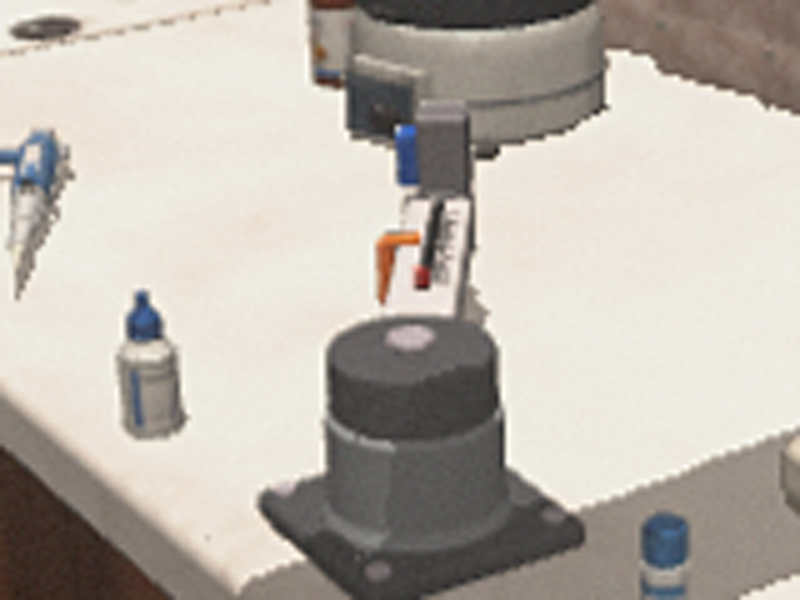

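```bash
python3 - <<'E'
from h import *
from scipy.optimize import least_squares
c=cap("scene"); d=cap("side")
S=lambda u,v:(205+u/5,180+v/5); D=lambda u,v:(215+u/5,140+v/5)
for n,a,b,z in [("turr",S(579,128),D(409,337),.085),("head",S(156,262),D(443,107),.114),("ptr",S(460,177),D(422,275),.086),("clip",S(373,230),D(403,238),.085)]:
    p=onz(c,*a,z);q=onz(d,*b,z)
    f=least_squares(lambda x:np.r_[proj(c,x)-a,proj(d,x)-b],p)
    print(n,p,q,"tri",f.x,f.cost)
E
```

```text
turr [0.3502 0.1335 0.085 ] [0.3523 0.1352 0.085 ] tri [0.3508 0.1335 0.0857] 0.10632233486779756
head [0.4693 0.2944 0.114 ] [0.4705 0.2887 0.114 ] tri [0.4716 0.2925 0.1119] 0.2954759132901865
ptr [0.386  0.1819 0.086 ] [0.3891 0.1826 0.086 ] tri [0.3872 0.1813 0.0862] 0.3030900682964663
clip [0.4075 0.2234 0.085 ] [0.4062 0.2244 0.085 ] tri [0.4067 0.2241 0.0854] 0.09182517674229748
```

The two cameras agree. The turret axis is at about (0.351, 0.134) and the head at (0.4705, 0.2925), so the radius is 0.1985 and the boom heading about 53°. I'll start the approach at height.

```bash
python3 -m creep '[[[0.9,-0.55,0,0,0,0.05,0],[0.9,-0.55,0,0,0,0.05,0],[0.9,-0.55,0,0,0,0.05,0],[0.9,-0.55,0,0,0,0.05,0],[0.9,-0.55,0,0,0,0.05,0],[0.9,-0.55,0,0,0,0.05,0]]]' 20
python3 - <<'E'
from h import *
from workcell import manip
def plan(tgt,ang):
    s=manip.state(); R=s["tool_rot"]; d=np.array(tgt)-s["tool_pos"]
    cur=np.degrees(np.arctan2(R[1,0],R[0,0]))
    print(s["time_s"],s["tool_pos"],cur,"shift",R.T@d/.15,"az",(cur-ang)/360)
plan([.4705,.2925,.19],53)
E
```

```text
time_s: 0.85
tool_pos: [0.5665, 0.1375, 0.2317]
tool_rot: [[0.304, 0.953, 0.0], [0.953, -0.304, 0.001], [0.001, 0.0, -1.0]]
ft_force: [0.7, -0.8, -0.6]
gripper_width: 0.999
0.85 [0.5665 0.1375 0.2317] 72.27749399902685 shift [ 0.7891 -0.9244  0.2784] az 0.05354859444174124
```

```bash
python3 -m creep '[[[0.79,-0.92,0.25,0,0,0.053,0],[0.79,-0.92,0.25,0,0,0.053,0],[0.79,-0.92,0.25,0,0,0.053,0],[0.79,-0.92,0.25,0,0,0.053,0],[0.79,-0.92,0.25,0,0,0.053,0],[0.79,-0.92,0.25,0,0,0.053,0],[0.79,-0.92,0.25,0,0,0.053,0],[0.79,-0.92,0.25,0,0,0.053,0]]]'
python3 - <<'E'
from h import *
from workcell import manip
c=cap("wrist"); cv2.imwrite("pics/w2.png",c["img"])
d=cap("scene"); crop(d,180,130,200,140,4,"pics/s2.png")
s=manip.state(); print(s["time_s"],s["tool_pos"],np.degrees(np.arctan2(s["tool_rot"][1,0],s["tool_rot"][0,0])))
E
```

```text
time_s: 1.52
tool_pos: [0.4743, 0.2886, 0.1939]
tool_rot: [[0.605, 0.796, 0.001], [0.796, -0.605, -0.001], [-0.0, 0.001, -1.0]]
ft_force: [0.5, 0.2, 0.6]
gripper_width: 1.001
1.6167 [0.4745 0.2884 0.1941] 52.72717277242264
```

View pics/w2.png

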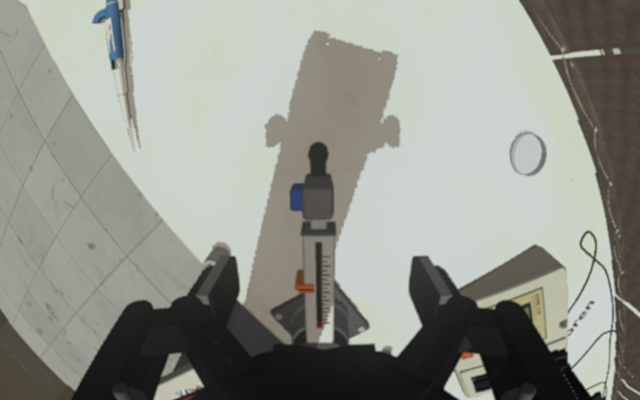

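View pics/s2.png

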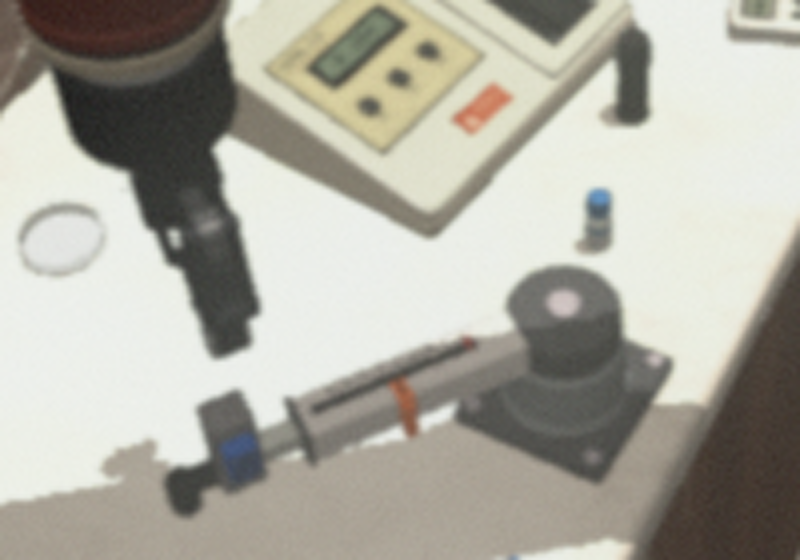

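The wrist picture shows the boom well: the head top at about (318,184), the button at (296,196), the clip at (304,287) and the pointer at (320,325). The fingers straddle the boom. I'll refine the line from a zoom.

```bash
python3 - <<'E'
from h import *
c=cap("wrist"); crop(c,260,130,130,220,4,"pics/w2z.png")
i=cv2.imread("pics/w2z.png"); cv2.imwrite("pics/w2a.png",i[:560]); cv2.imwrite("pics/w2b.png",i[320:])
E
```

```text
(no output)
```

View pics/w2a.png

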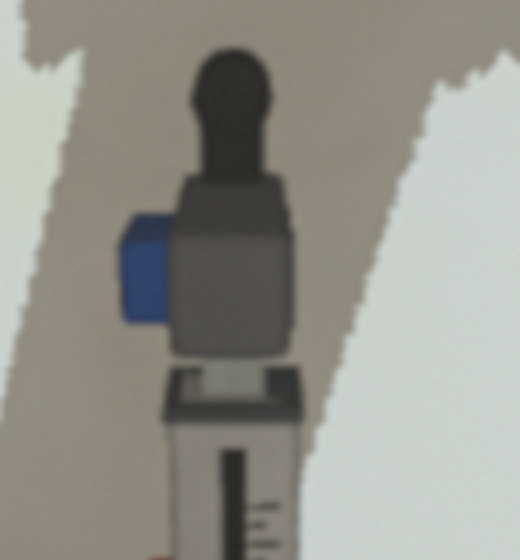

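View pics/w2b.png

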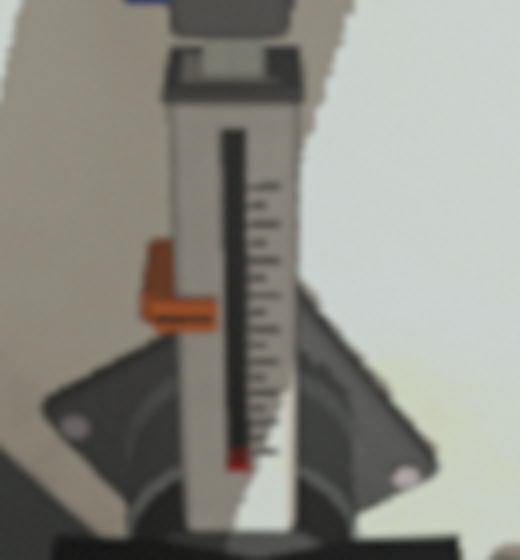

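```bash
python3 - <<'E'
from h import *
from workcell import manip
c=cap("wrist")
W=lambda u,v:(260+u/4,130+v/4)
A=onz(c,*W(231,295),.114);B=onz(c,*W(233,450),.083);P=onz(c,*W(238,780),.085);K=onz(c,*W(184,640),.085)
E1=onz(c,*W(171,430),.083);E2=onz(c,*W(298,430),.083);F1=onz(c,*W(185,840),.083);F2=onz(c,*W(294,840),.083)
print("head",A,"slot",B,"ptr",P,"clip",K)
m1=(E1+E2)/2;m2=(F1+F2)/2
ang=lambda d:np.degrees(np.arctan2(d[1],d[0]))
print("sleeve w",np.linalg.norm(E1-E2),np.linalg.norm(F1-F2),"axis angle",ang(m1-m2),ang(A-P),ang(B-P),m1,m2)
b=(m1-m2)/np.linalg.norm(m1-m2); print("ptr->clip along",(K-P)@b,"ptr->head",(A-P)@b, "turret", A-b*.2, P-.06*b)
s=manip.state();R=s["tool_rot"];print(s["tool_pos"],ang(R[:,0]))
t=np.array([A[0],A[1],s["tool_pos"][2]]);print("shift share",R.T@(t-s["tool_pos"])/.15)
E
```

```text
head [0.4738 0.2959 0.114 ] slot [0.4451 0.2588 0.083 ] ptr [0.3878 0.1827 0.085 ] clip [0.4049 0.2261 0.085 ]
sleeve w 0.028343254454589076 0.02957067236990734 axis angle 52.890729501334825 52.77933867227177 53.03823255098742 [0.4484 0.2625 0.083 ] [0.3734 0.1634 0.083 ]
ptr->clip along 0.044963713168058105 ptr->head 0.14218575158081176 turret [0.3532 0.1364 0.114 ] [0.3516 0.1348 0.085 ]
[0.474  0.2889 0.194 ] 52.76402256996992
shift share [ 0.0365 -0.0292 -0.    ]
```

```bash
python3 -m creep '[[[0.03,-0.025,0,0,0,0,0],[0.03,-0.025,0.2,0,0,0,0],[0.03,-0.025,0.4,0,0,0,0],[0.03,-0.025,0.6,0,0,0,0],[0.03,-0.025,0.82,0,0,0,0.2],[0.03,-0.025,0.82,0,0,0,0.4],[0.03,-0.025,0.82,0,0,0,0.4],[0.03,-0.025,0.82,0,0,0,0.4]]]'
python3 - <<'E'
from h import *
from workcell import manip
c=cap("wrist"); crop(c,200,130,250,220,3,"pics/w3.png")
s=manip.state(); print(s)
E
```

```text
time_s: 2.38
tool_pos: [0.4735, 0.2968, 0.0725]
tool_rot: [[0.603, 0.798, 0.001], [0.798, -0.603, 0.001], [0.002, 0.0, -1.0]]
ft_force: [0.2, 0.6, -0.1]
gripper_width: 0.601
{'time_s': 2.4333, 'qpos': array([-31.2007,  16.7315,  -6.3006, 106.7642,   2.1791,  56.4405,
       -75.5272]), 'joint_velocities': array([-0.0989, -0.5788, -0.0143, -0.0537, -0.0313, -0.4721, -0.0031]), 'joint_efforts': array([  0.0038, -55.4326,  -0.5134, -33.7053,   0.0129,   0.05  ,
        -0.0021]), 'tool_pos': array([0.4739, 0.2971, 0.0731]), 'tool_rot': array([[ 0.6031,  0.7977,  0.0025],
       [ 0.7977, -0.6031,  0.0018],
       [ 0.003 ,  0.0009, -1.    ]]), 'ft_force': array([ 0.6966, -0.0259,  0.6367]), 'torque': array([-0.0024, -0.0465, -0.024 ]), 'gripper_width': 0.60345178351948}
```

View pics/w3.png

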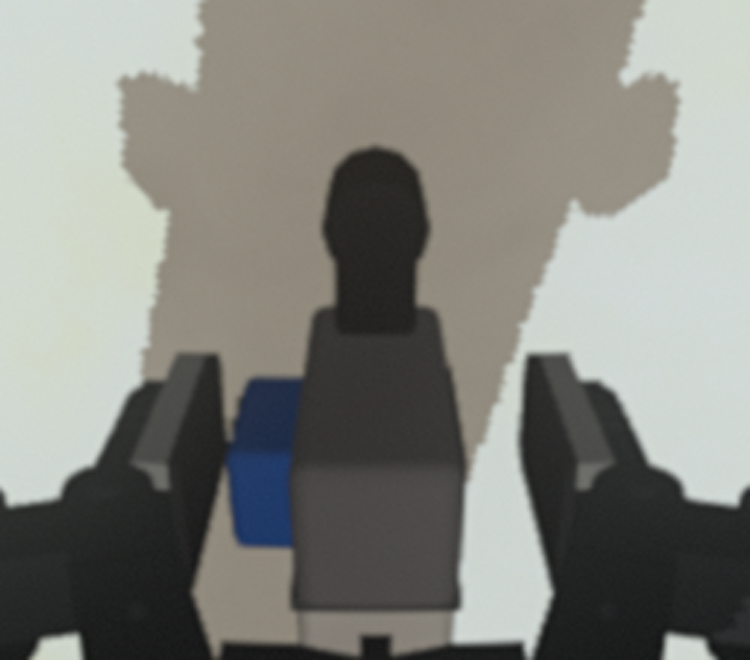

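The pads straddle the head: the button is just inside the left pad (about 230,470 in the crop) and the right side has about 13 mm clear. I'll centre and close to about 33 mm, which holds the head without freeing the lock.

```bash
python3 -m creep '[[[-0.02,-0.027,0,0,0,0,0.4],[-0.02,-0.027,0.01,0,0,0,0.5],[-0.02,-0.027,0.01,0,0,0,0.56],[-0.02,-0.027,0.01,0,0,0,0.6],[-0.02,-0.027,0.01,0,0,0,0.61],[-0.02,-0.027,0.01,0,0,0,0.61]]]' 20
cat >> h.py <<'E'
T=np.array([.3515,.1345])
def st():
    from workcell import manip
    s=manip.state(); R=s["tool_rot"]; p=s["tool_pos"][:2]-T
    a=np.arctan2(R[1,0],R[0,0]); b=np.array([np.cos(a),np.sin(a)]); l=np.array([-b[1],b[0]])
    f=s["ft_force"][:2]
    print("t",round(s["time_s"],2),"pos",s["tool_pos"],"yaw",np.degrees(a),"polar r",np.hypot(*p),"ang",np.degrees(np.arctan2(p[1],p[0])),"along",p@b,"left",p@l,"F out,left,z",f@b,f@l,s["ft_force"][2],"Mz",s["torque"],"w mm",s["gripper_width"]*85)
E
python3 - <<'E'
from h import *
st()
c=cap("wrist"); crop(c,200,130,250,220,3,"pics/w4.png")
E
```

```text
time_s: 2.93
tool_pos: [0.4678, 0.2964, 0.0699]
tool_rot: [[0.603, 0.798, 0.001], [0.798, -0.603, 0.0], [0.001, 0.0, -1.0]]
ft_force: [-1.0, -2.0, 4.2]
gripper_width: 0.393
t 2.93 pos [0.4678 0.2964 0.0699] yaw 52.91563432924392 polar r 0.19934201213291092 ang 54.29553546007572 along 0.199284202724352 left 0.00480045265750897 F out,left,z -2.201917041123874 -0.4066544161604924 4.156411202213331 Mz [-0.072   0.138   0.0111] w mm 33.388830778646685
```

View pics/w4.png

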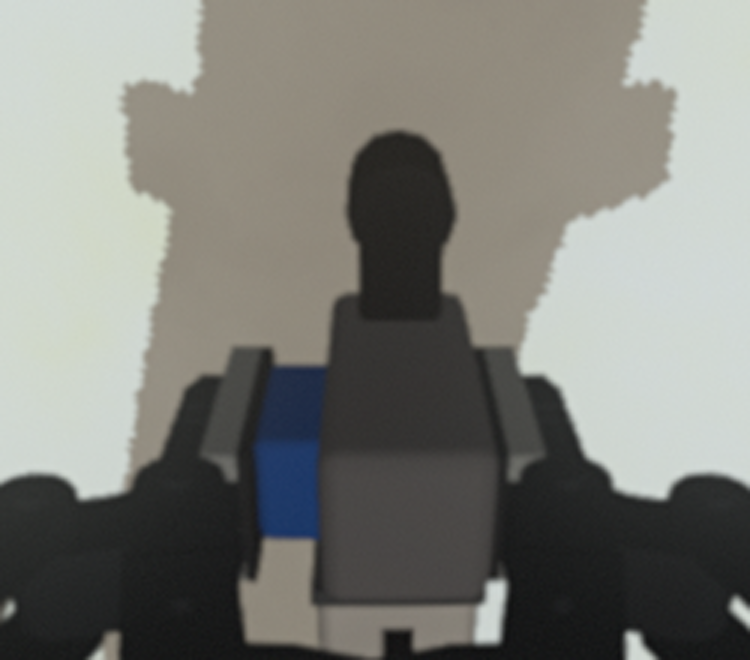

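```bash
cat >> h.py <<'E'
def tab(r,l,angs,dr=0):
    for t in angs:
        a=np.radians(t); print(t,"tx %.4f ty %.4f az %.5f"%((r*np.cos(a)+l*np.sin(a)-r)/.15,-(-r*np.sin(a)+l*np.cos(a)-l)/.15,t/360))
E
python3 -c "
from h import *
tab(.1993,.0048,range(2,20,2))"
```

```text
2 tx 0.0003 ty 0.0464 az 0.00556
4 tx -0.0010 ty 0.0928 az 0.01111
6 tx -0.0039 ty 0.1391 az 0.01667
8 tx -0.0085 ty 0.1852 az 0.02222
10 tx -0.0146 ty 0.2312 az 0.02778
12 tx -0.0224 ty 0.2769 az 0.03333
14 tx -0.0317 ty 0.3224 az 0.03889
16 tx -0.0426 ty 0.3675 az 0.04444
18 tx -0.0551 ty 0.4121 az 0.05000
```

```bash
python3 -m creep '[[[0,0.046,0,0,0,0.0056,0.61],[-0.001,0.093,0,0,0,0.0111,0.61],[-0.004,0.139,0,0,0,0.0167,0.61],[-0.0085,0.185,0,0,0,0.0222,0.61],[-0.0145,0.231,0,0,0,0.0278,0.61],[-0.022,0.277,0,0,0,0.0333,0.61],[-0.032,0.322,0,0,0,0.0389,0.61],[-0.043,0.3675,0,0,0,0.0444,0.61],[-0.055,0.412,0,0,0,0.05,0.61],[-0.055,0.412,0,0,0,0.05,0.61]]]'
python3 -c "
from h import *
st()
c=cap('wrist'); crop(c,200,130,250,220,3,'pics/w5.png')"
```

```text
time_s: 3.82
tool_pos: [0.5133, 0.2507, 0.0694]
tool_rot: [[0.823, 0.568, 0.001], [0.568, -0.823, -0.0], [0.001, 0.001, -1.0]]
ft_force: [2.4, 1.1, 1.5]
gripper_width: 0.391
t 3.82 pos [0.5133 0.2507 0.0694] yaw 34.61920169910414 polar r 0.19922336820307868 ang 35.69340051474241 along 0.19918835582294425 left 0.0037348818899137198 F out,left,z 2.5732862233289713 -0.4181802699004949 1.530592938727656 Mz [ 0.3609 -0.5755 -0.0748] w mm 33.232718013688135
```

View pics/w5.png

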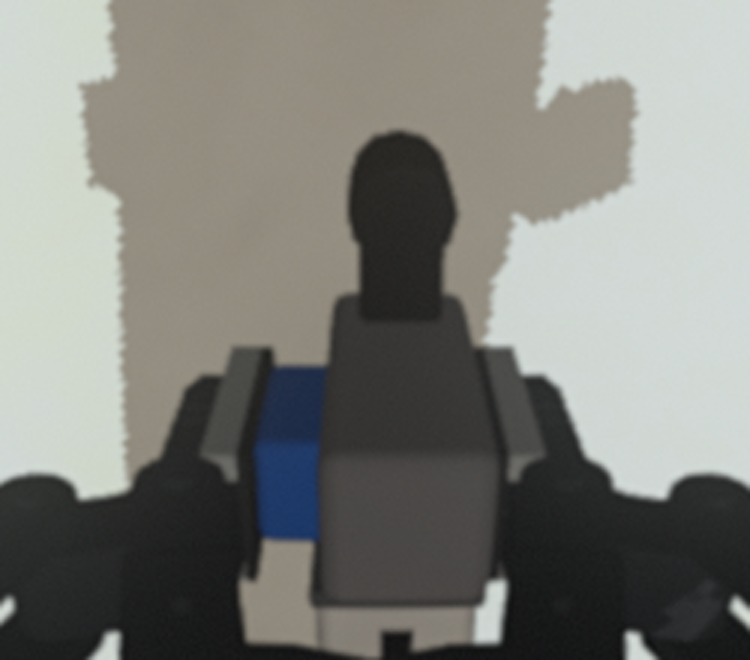

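```bash
python3 -m creep '[[[0.002,0.023,0,0,0,0.0028,0.61],[0.003,0.046,0,0,0,0.0056,0.61],[0.003,0.07,0,0,0,0.0083,0.61],[0.003,0.07,0,0,0,0.0083,0.61],[0.003,0.07,0,0,0,0.0083,0.61]]]'
python3 -c "
from h import *
st()"
python3 -m creep '[[[0,0.012,0,0,0,0.0014,0.61],[0,0.023,0,0,0,0.0028,0.61],[0,0.023,0,0,0,0.0028,0.61]]]'
python3 -c "
from h import *
st()"
```

```text
time_s: 4.28
tool_pos: [0.5181, 0.2435, 0.0692]
tool_rot: [[0.849, 0.528, -0.0], [0.528, -0.849, -0.001], [-0.001, 0.0, -1.0]]
ft_force: [-0.5, -0.0, 3.4]
gripper_width: 0.389
t 4.28 pos [0.5181 0.2435 0.0692] yaw 31.899446499898303 polar r 0.1991348416018855 ang 33.196872617165894 along 0.19908378890288536 left 0.0045088951949915175 F out,left,z -0.4254500372896619 0.24977388712330373 3.422371703150079 Mz [-0.062  -0.0267 -0.0207] w mm 33.083162699981585
time_s: 4.53
tool_pos: [0.52, 0.2407, 0.0691]
tool_rot: [[0.858, 0.513, -0.001], [0.513, -0.858, -0.0], [-0.001, 0.0, -1.0]]
ft_force: [-0.5, -0.5, 2.6]
gripper_width: 0.389
t 4.53 pos [0.52   0.2407 0.0691] yaw 30.861344762071003 polar r 0.19913098333628895 ang 32.21797644358491 along 0.19907516624542518 left 0.004714521060904606 F out,left,z -0.6775618396008954 -0.20141893736232708 2.626601095265186 Mz [-0.1238  0.1112 -0.1018] w mm 33.104516813742066
```

```bash
for i in 1; do python3 -m creep '[[[0,0.012,0,0,0,0.0014,0.61],[0,0.023,0,0,0,0.0028,0.61],[0,0.023,0,0,0,0.0028,0.61]]]' >/dev/null
python3 -c "
from h import *
st()"; done
python3 -m creep '[[[0,0.012,0,0,0,0.0014,0.61],[0,0.023,0,0,0,0.0028,0.61],[0,0.023,0,0,0,0.0028,0.61]]]' >/dev/null
python3 -c "
from h import *
st()"
```

```text
t 4.78 pos [0.5219 0.2376 0.0692] yaw 29.8399238216256 polar r 0.19914826012450046 ang 31.188697994250433 along 0.19909308292139494 left 0.004687626635117834 F out,left,z -1.3050460871461547 -0.2759767482751437 2.232750548231716 Mz [-0.0533  0.1971 -0.1369] w mm 33.12082456384737
t 5.03 pos [0.5236 0.2347 0.0691] yaw 28.829254830588027 polar r 0.19913411053903615 ang 30.196283210842317 along 0.19907743379962334 left 0.004750719096059133 F out,left,z -1.6950425183567974 0.05891260526232197 1.1355325981779147 Mz [-0.0984  0.1913 -0.0732] w mm 33.32218614977715
```

```bash
python3 -m creep '[[[0,0.012,0,0,0,0.0014,0.61],[0,0.023,0,0,0,0.0028,0.61],[0,0.023,0,0,0,0.0028,0.61]]]' >/dev/null
python3 -c "
from h import *
st()"
python3 -m creep '[[[0,0.012,0,0,0,0.0014,0.61],[0,0.023,0,0,0,0.0028,0.61],[0,0.023,0,0,0,0.0028,0.61]]]' >/dev/null
python3 -c "
from h import *
st()"
```

```text
t 5.28 pos [0.5253 0.2317 0.0692] yaw 27.82035020860472 polar r 0.19914389740826807 ang 29.199852639904858 along 0.1990861788197077 left 0.004794296394902078 F out,left,z -0.1880305864029181 -0.6522203273700824 0.20931981071438227 Mz [-0.0599  0.1619  0.0177] w mm 33.10260552252285
t 5.53 pos [0.527  0.2286 0.0692] yaw 26.816231483148304 polar r 0.19916045571023594 ang 28.204455144621043 along 0.19910200019542676 left 0.004825001232035337 F out,left,z -1.0611284336871847 -0.11116289467837315 -0.4385742048612622 Mz [-0.0169  0.1209 -0.0502] w mm 33.253381166767454
```

```bash
python3 -m creep '[[[0,0.012,0,0,0,0.0014,0.61],[0,0.023,0,0,0,0.0028,0.61],[0,0.023,0,0,0,0.0028,0.61]]]' >/dev/null
python3 -c "
from h import *
st()"
python3 -m creep '[[[0,0.012,0,0,0,0.0014,0.61],[0,0.023,0,0,0,0.0028,0.61],[0,0.023,0,0,0,0.0028,0.61]]]' >/dev/null
python3 -c "
from h import *
st()"
```

```text
t 5.78 pos [0.5281 0.2263 0.0692] yaw 25.840775932664684 polar r 0.19905093161075785 ang 27.45603464347424 along 0.19897183745880034 left 0.005610817532172676 F out,left,z -1.8005006292366508 4.930961868542148 0.1515261744787758 Mz [0.4944 0.4996 0.0143] w mm 33.574496135819096
t 6.03 pos [0.5294 0.2234 0.0692] yaw 24.84916025989235 polar r 0.19883870074650908 ang 26.561963032392324 along 0.19874986085324162 left 0.005943208340357623 F out,left,z -1.0119382122793092 4.757347245680732 -0.6763147435960281 Mz [0.8043 0.8492 0.0432] w mm 33.450244559032946
```

Left force has jumped from about 0 to about 4.9 N, so the stop has been reached. I'll look at the true boom angle.

```bash
python3 -c "
from h import *
c=cap('wrist'); crop(c,200,130,250,220,3,'pics/w6.png')
d=cap('scene'); crop(d,180,130,200,140,4,'pics/s6.png')"
```

```text
(no output)
```

View pics/w6.png

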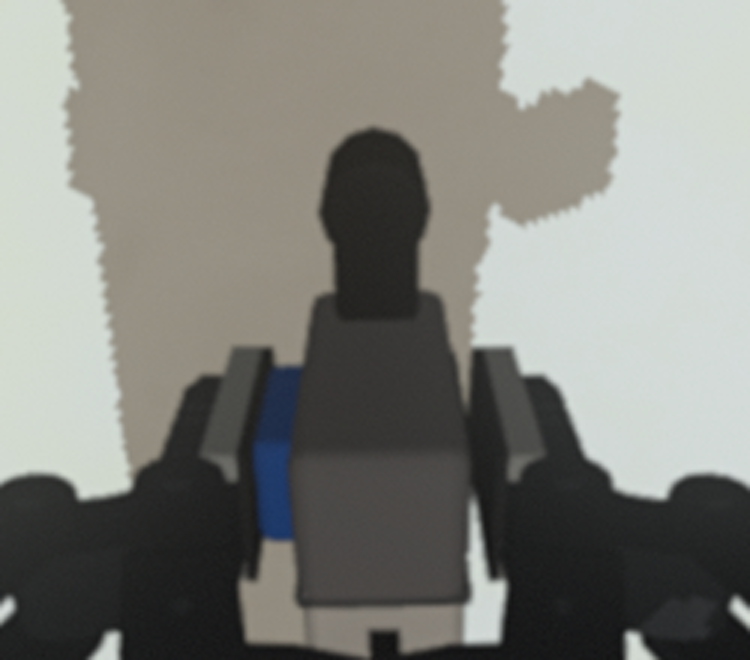

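View pics/s6.png

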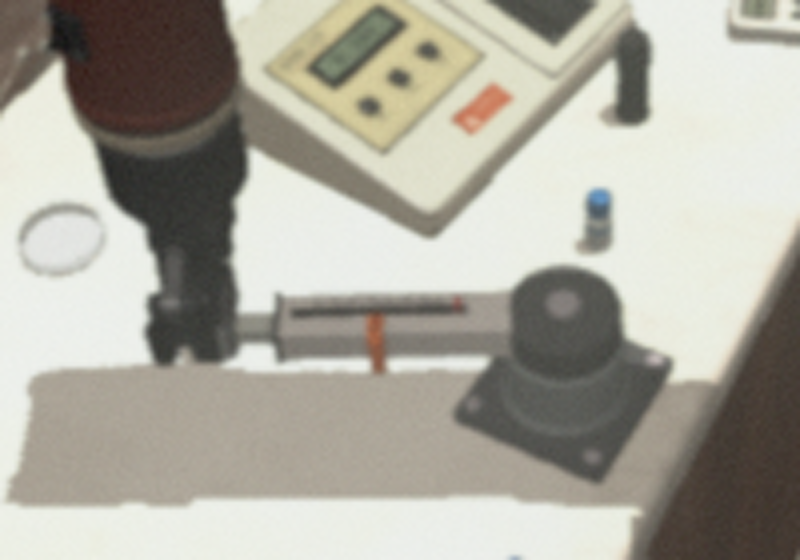

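The stop is felt. The head has shifted about 28 px (4 mm) in the jaws with the button about 4 mm in, still locked, and the head is still pushed in. That puts the boom at about 26.4°. Next I'll align the yaw with the boom, keep a slight clockwise bias and squeeze.

```bash
python3 -m creep '[[[0.006,-0.0095,0,0,0,-0.0043,0.63],[0.006,-0.0095,0,0,0,-0.0043,0.66],[0.006,-0.0095,0,0,0,-0.0043,0.7],[0.006,-0.0095,0,0,0,-0.0043,0.8],[0.006,-0.0095,0,0,0,-0.0043,1],[0.006,-0.0095,0,0,0,-0.0043,1],[0.006,-0.0095,0,0,0,-0.0043,1]]]' 25
python3 -c "
from h import *
st()
c=cap('wrist'); crop(c,200,130,250,220,3,'pics/w7.png')
d=cap('scene'); crop(d,200,170,140,70,5,'pics/s7.png')"
```

```text
time_s: 6.72
tool_pos: [0.5306, 0.2242, 0.0696]
tool_rot: [[0.896, 0.444, 0.001], [0.444, -0.896, -0.0], [0.001, 0.0, -1.0]]
ft_force: [-1.8, -1.9, 5.5]
gripper_width: 0.303
t 6.72 pos [0.5306 0.2242 0.0696] yaw 26.371605721311212 polar r 0.2002790069631725 ang 26.607967985232094 along 0.2002773027817168 left 0.0008262085905069838 F out,left,z -2.421668272613577 -0.9298302414452518 5.512287313789547 Mz [-0.0552  0.44   -0.1169] w mm 25.76300545020695
```

View pics/w7.png

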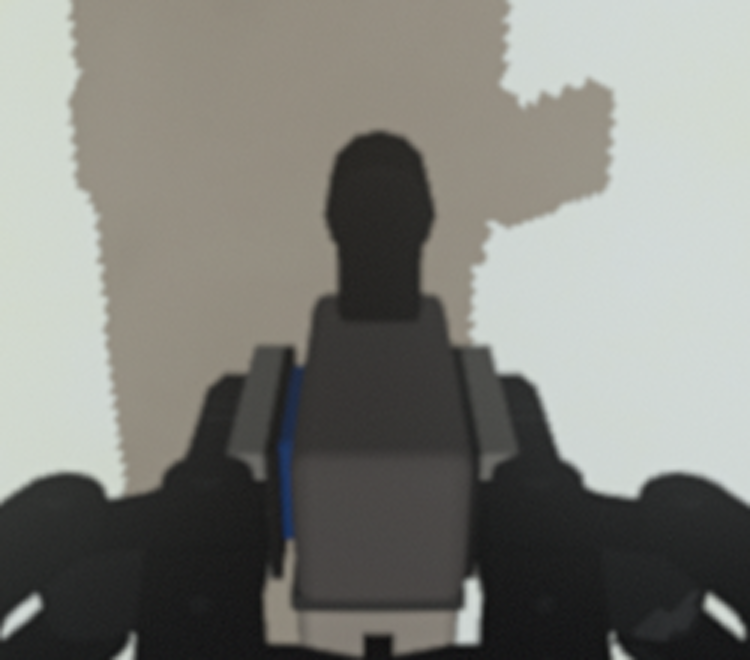

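View pics/s7.png

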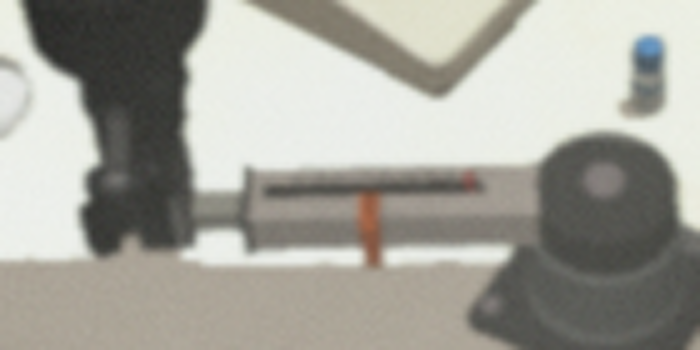

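The button is squeezed in fully (a thin blue sliver at 288,480), and the pointer is still at its inner end (470,182 in the scene crop). Next I'll press lightly clockwise to confirm the stop.

```bash
python3 -m creep '[[[0,0.005,0,0,0,0,1],[0,0.005,0,0,0,0,1],[0,0.005,0,0,0,0,1]]]' 25 >/dev/null
python3 -c "
from h import *
st()"
python3 -m creep '[[[0,0.005,0,0,0,0,1],[0,0.005,0,0,0,0,1],[0,0.005,0,0,0,0,1]]]' >/dev/null
python3 -c "
from h import *
st()"
```

```text
t 7.07 pos [0.5306 0.224  0.0696] yaw 26.3886781705047 polar r 0.20027858436292537 ang 26.55667587544103 along 0.20027772343729183 left 0.0005872386167989117 F out,left,z -1.5508335393319397 1.0729504881023015 5.467487184222497 Mz [ 0.236   0.6339 -0.2111] w mm 25.695955180385507
t 7.32 pos [0.5307 0.224  0.0697] yaw 26.418750270839503 polar r 0.20029731466304385 ang 26.53988477009775 along 0.20029686701632934 left 0.0004234674359179179 F out,left,z -1.8953382995624932 4.337721845791158 5.788401780944261 Mz [ 0.4784  0.8315 -0.2356] w mm 25.999709483829122
```

The lateral reaction is 4.3 N with motion stalled, so it is seated at the stop. Now I'll pull about 38 mm straight out, then look.

```bash
python3 -m creep '[[[0.03,0,0,0,0,0,1],[0.07,0,0,0,0,0,1],[0.11,0,0,0,0,0,1],[0.15,0,0,0,0,0,1],[0.19,0,0,0,0,0,1],[0.225,0,0,0,0,0,1],[0.25,0,0,0,0,0,1],[0.25,0,0,0,0,0,1],[0.25,0,0,0,0,0,1]]]'
python3 -c "
from h import *
st()
c=cap('wrist'); crop(c,200,130,250,220,3,'pics/w8.png')
d=cap('scene'); crop(d,215,190,110,45,7,'pics/s8.png')
e=cap('side'); crop(e,250,120,160,110,5,'pics/d8.png')"
```

```text
time_s: 8.07
tool_pos: [0.5647, 0.2408, 0.0697]
tool_rot: [[0.896, 0.445, 0.001], [0.445, -0.896, 0.001], [0.001, -0.001, -1.0]]
ft_force: [-2.4, 1.4, 5.5]
gripper_width: 0.301
t 8.07 pos [0.5647 0.2408 0.0697] yaw 26.41522508504044 polar r 0.23821519803387192 ang 26.494682433105208 along 0.2382149689670091 left 0.0003303549056899915 F out,left,z -1.5544571742118247 2.3704963321801005 5.5035800717189725 Mz [ 0.4783  0.5746 -0.2311] w mm 25.561729625265414
```

View pics/w8.png

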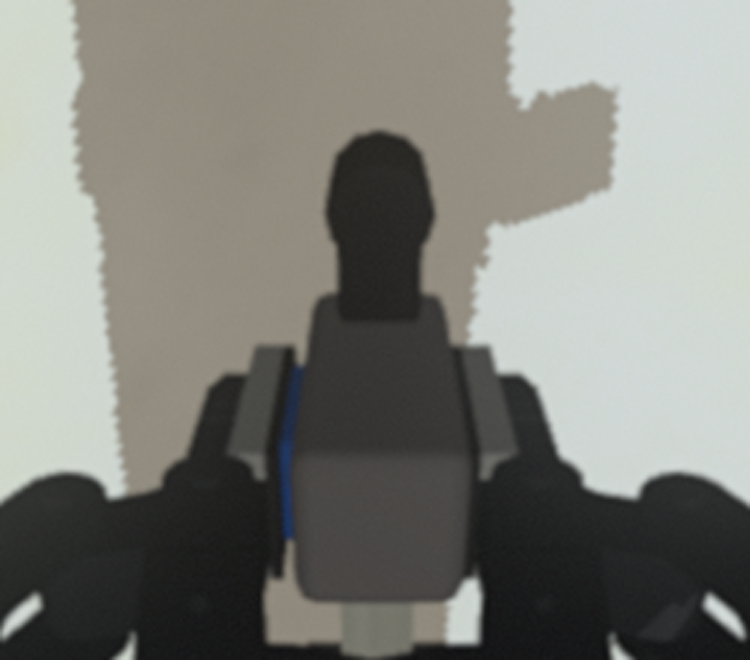

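View pics/s8.png

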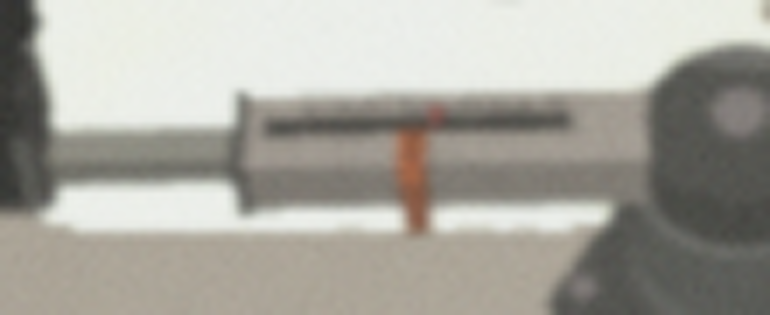

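View pics/d8.png

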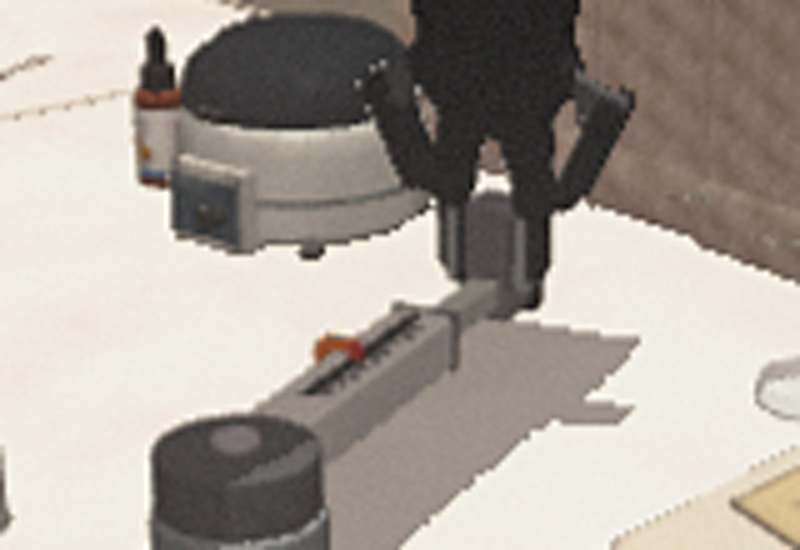

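The head has come out 38 mm: the pointer is at about (436,115) in the scene crop and the clip at about (411,130). I'll measure the remaining gap in several ways.

```bash
python3 - <<'E'
from h import *
c=cap("scene"); d=cap("side")
S=lambda u,v:(215+u/7-.43,190+v/7-.43); D=lambda u,v:(250+u/5-.4,120+v/5-.4)
a=np.radians(26.35); b=np.array([np.cos(a),np.sin(a),0]); l=np.array([-b[1],b[0],0]); t=np.array([*T,0])
for n,p in [("ptr S",onz(c,*S(436,113),.085)),("clip S top",onz(c,*S(411,134),.085)),("slot out",onz(c,*S(266,128),.083)),("slot in",onz(c,*S(569,120),.083)),
  ("clip D",onz(d,*D(338,346),.085)),("slot out D",onz(d,*D(418,316),.083)),("slot in D",onz(d,*D(305,392),.083))]:
    print(n,p,"along",(p-t)@b*1e3,"left",(p-t)@l*1e3)
crop(d,290,170,60,40,12,"pics/d8z.png")
crop(c,245,192,60,35,12,"pics/s8z.png")
# tick profile from w2 image metric along boom at start
i=cv2.imread("pics/w2.png"); cv2.imwrite("pics/w2t.png",cv2.resize(i[195:335,295:340],None,fx=5,fy=4.2,interpolation=cv2.INTER_CUBIC))
cv2.imwrite("pics/w2t.png",cv2.resize(i[230:330,295:340],None,fx=6,fy=6,interpolation=cv2.INTER_CUBIC))
E
```

```text
ptr S [0.4408 0.1752 0.085 ] along 98.06054153500148 left -3.1732570454940663
clip S top [0.4439 0.1863 0.085 ] along 105.77322581992213 left 5.396457473751759
slot out [0.4889 0.2023 0.083 ] along 153.2234888746205 left -0.27718382880951614
slot in [0.401  0.1585 0.083 ] along 55.00206043673098 left -0.5091746221302086
clip D [0.4391 0.1898 0.085 ] along 103.05153898482712 left 10.658397824643785
slot out D [0.4901 0.2009 0.083 ] along 153.7012920277965 left -2.0611716581377793
slot in D [0.4024 0.161  0.083 ] along 57.40049934023283 left 1.1462611412819663
```

View pics/w2t.png

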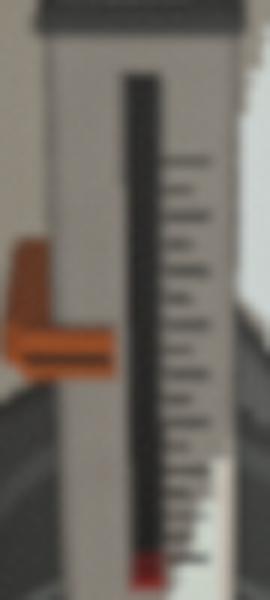

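View pics/d8z.png

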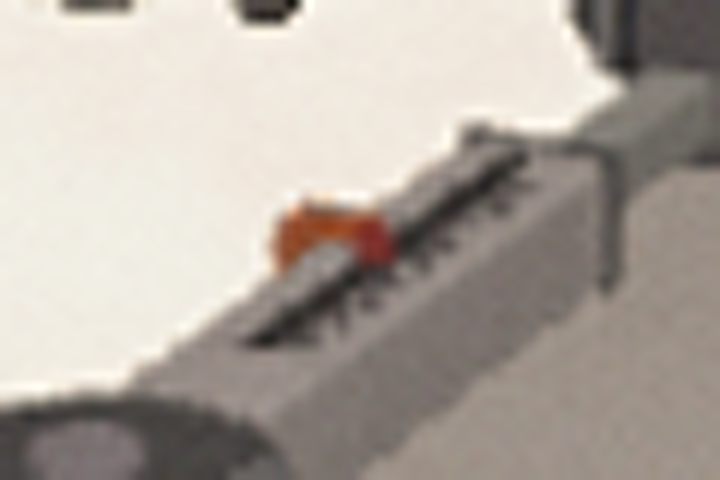

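View pics/s8z.png

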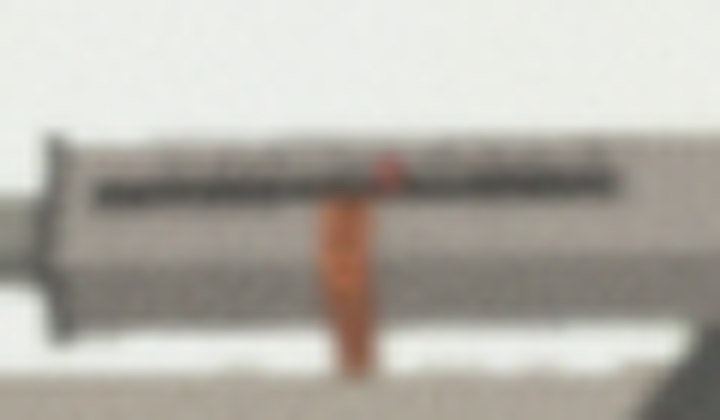

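```bash
python3 - <<'E'
from h import *
c=cap("wrist")
# start-pose wrist camera: same mount; rebuild from initial calibration relative to tool (rows from first capture)
R0=np.array([[0,1,-.0016],[1,0,-.0001],[-.0001,-.0016,-1]]); p0=np.array([.6496,-.0001,.2304])
o0=np.array([.6496,.079,.3711]); A0=np.array([[1,-.0001,-.0008],[-.0004,-.9517,-.307],[-.0008,.307,-.9517]])
an=np.radians(52.764); R=np.array([[np.cos(an),np.sin(an),0],[np.sin(an),-np.cos(an),0],[0,0,-1]]); p=np.array([.4745,.2884,.1941])
c["origin"]=p+R@R0.T@(o0-p0); c["attitude"]=R@R0.T@A0
W=lambda u,v:(295+(u+.5)/6-.5,230+(v+.5)/6-.5)
a=np.radians(52.9); b=np.array([np.cos(a),np.sin(a),0]); l=np.array([-b[1],b[0],0]); t=np.array([*T,0])
def al(n,u,v,z):
    q=onz(c,*W(u,v),z); print(n,"along %.1f left %.1f"%((q-t)@b*1e3,(q-t)@l*1e3))
al("end",140,33,.083); al("slot out",142,75,.083)
for v in (160,214,270,324,374,422,470,557): al("tick",190,v,.083)
al("clip line z84",68,358,.084); al("clip line z86",68,358,.086); al("clip front top",68,328,.085); al("clip back",68,377,.085)
al("ptr front",148,551,.084);al("ptr back",148,588,.084)
s=cap("scene"); S=lambda u,v:(245+(u+.5)/12-.5,192+(v+.5)/12-.5)
a=np.radians(26.35); b=np.array([np.cos(a),np.sin(a),0]); l=np.array([-b[1],b[0],0])
def al2(n,u,v,z):
    q=onz(s,*S(u,v),z); print(n,"along %.1f left %.1f"%((q-t)@b*1e3,(q-t)@l*1e3))
al2("ptr",388,175,.084);al2("ptr",388,175,.087);al2("ptrL",375,178,.085);al2("ptrR",405,175,.085)
al2("clipL",320,210,.085);al2("clipR",371,210,.085);al2("slot out",96,192,.083);al2("slot in",616,182,.083);al2("end",52,150,.083);al2("tickfirst",165,157,.083);al2("ticklast",600,150,.083)
E
```

```text
end along 162.9 left 0.0
slot out along 156.0 left -0.2
tick along 141.6 left -7.4
tick along 132.0 left -7.4
tick along 121.7 left -7.4
tick along 111.5 left -7.4
tick along 101.7 left -7.4
tick along 91.8 left -7.4
tick along 81.7 left -7.5
tick along 62.1 left -7.5
clip line z84 along 105.5 left 12.2
clip line z86 along 106.8 left 12.1
clip front top along 112.0 left 12.0
clip back along 102.4 left 12.3
ptr front along 64.4 left -0.2
ptr back along 55.7 left -0.1
ptr along 98.1 left -2.8
ptr along 97.7 left -0.3
ptrL along 100.4 left -1.3
ptrR along 94.7 left -1.9
clipL along 110.4 left 6.2
clipR along 100.8 left 6.5
slot out along 153.4 left -1.2
slot in along 55.0 left -0.5
end along 162.6 left -11.9
tickfirst along 140.9 left -9.4
ticklast along 58.1 left -8.5
```

The estimates of remaining travel range from 6 to 8 mm. I'll pull 7 mm more, then compare pointer and line directly.

```bash
python3 -m creep '[[[0.02,0,0,0,0,0,1],[0.04,0,0,0,0,0,1],[0.047,0,0,0,0,0,1],[0.047,0,0,0,0,0,1],[0.047,0,0,0,0,0,1]]]'
python3 -c "
from h import *
st()
I=[cap('scene')['img'].astype(float) for _ in range(5)]; J=[cap('side')['img'].astype(float) for _ in range(5)]
I=np.mean(I,0);J=np.mean(J,0)
cv2.imwrite('pics/s9.png',cv2.resize(I[192:227,245:305],None,fx=12,fy=12,interpolation=cv2.INTER_CUBIC))
cv2.imwrite('pics/d9.png',cv2.resize(J[175:205,300:345],None,fx=16,fy=16,interpolation=cv2.INTER_CUBIC))
st()
"
```

```text
time_s: 8.83
tool_pos: [0.5709, 0.2438, 0.0697]
tool_rot: [[0.896, 0.445, 0.0], [0.445, -0.896, 0.001], [0.001, -0.001, -1.0]]
ft_force: [-1.5, 2.1, 5.7]
gripper_width: 0.3
t 8.83 pos [0.5709 0.2438 0.0697] yaw 26.414471911978314 polar r 0.24508400511279393 ang 26.48125331440098 along 0.24508383863714006 left 0.00028565890901673194 F out,left,z -0.40148925517105954 2.546015528885311 5.65458124886504 Mz [ 0.4484  0.5864 -0.17  ] w mm 25.52253067894356
t 9.33 pos [0.5708 0.2438 0.0697] yaw 26.412599547928334 polar r 0.2450430428493505 ang 26.48391810531863 along 0.24504285301615436 left 0.00030501569138572233 F out,left,z -1.639466612837406 2.20950111789449 5.193608251522383 Mz [ 0.5147  0.5751 -0.2034] w mm 25.73823969407318[ WARN:0@21.243] global loadsave.cpp:1063 imwrite_ Unsupported depth image for selected encoder is fallbacked to CV_8U.
```

View pics/s9.png

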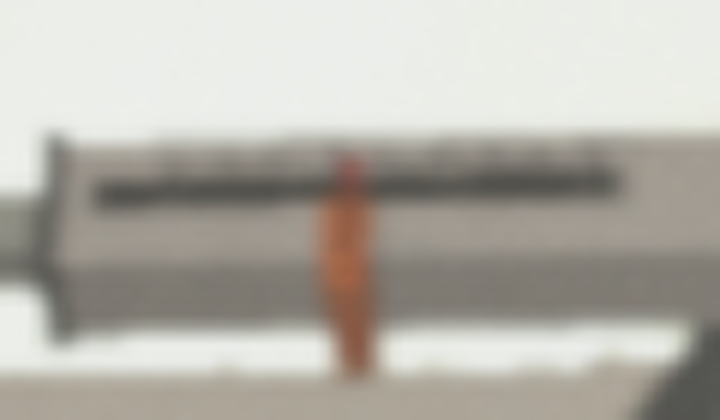

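View pics/d9.png

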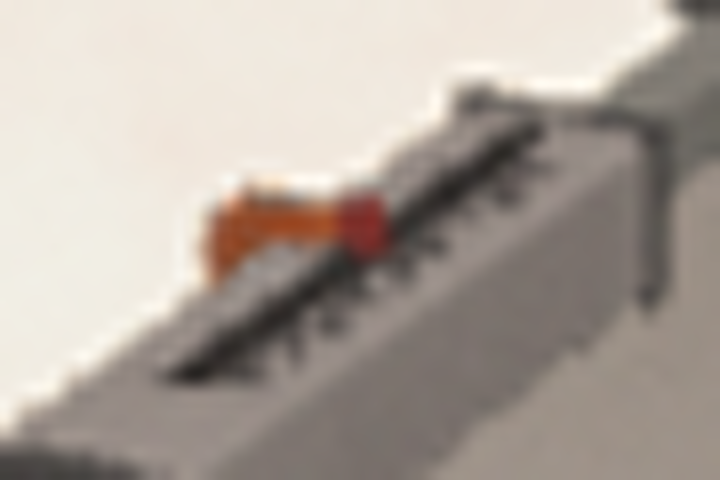

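```bash
python3 - <<'E'
from h import *
I=np.mean([cap('scene')['img'].astype(float) for _ in range(10)],0).astype(np.float32)
s=cap("scene");d=cap("side")
t=np.array([*T,0])
for A in (25.9,26.35,26.8):
    a=np.radians(A); b=np.array([np.cos(a),np.sin(a),0]); l=np.array([-b[1],b[0],0])
    for al in (.100,.105,.110):
        P=[proj(s,t+al*b+L*l+np.array([0,0,z])) for L,z in ((0,.084),(0,.087),(8,.0)) if L<1]+[proj(s,t+al*b+L*l+np.array([0,0,z])) for L,z in ((.005,.084),(.012,.084),(.012,.086),(.015,.065))]
        print(A,al,*[((p-np.array([245,192])+.5)*12-.5).round(0) for p in P])
cv2.imwrite('pics/s10.png',np.clip(cv2.resize(I[200:222,262:284],None,fx=26,fy=26,interpolation=cv2.INTER_CUBIC)*1.2,0,255).astype(np.uint8))
for v in range(203,215):
    print(v,[tuple(int(x) for x in I[v,u]) for u in range(269,280)])
E
```

```text
25.9 0.1 [377. 183.] [376. 173.] [376. 204.] [374. 233.] [373. 226.] [382. 308.]
25.9 0.105 [351. 184.] [350. 174.] [350. 204.] [348. 233.] [347. 226.] [356. 309.]
25.9 0.11 [325. 184.] [323. 174.] [323. 205.] [321. 234.] [320. 227.] [329. 309.]
26.35 0.1 [377. 187.] [376. 176.] [376. 207.] [375. 236.] [374. 229.] [383. 311.]
26.35 0.105 [351. 187.] [349. 177.] [350. 208.] [348. 237.] [347. 230.] [356. 312.]
26.35 0.11 [324. 188.] [323. 178.] [323. 208.] [321. 237.] [320. 230.] [330. 313.]
26.8 0.1 [377. 190.] [376. 180.] [376. 210.] [375. 239.] [374. 232.] [383. 315.]
26.8 0.105 [351. 191.] [349. 180.] [350. 211.] [348. 240.] [347. 233.] [357. 315.]
26.8 0.11 [324. 191.] [323. 181.] [323. 212.] [322. 241.] [321. 234.] [330. 316.]
203 [(183, 192, 191), (182, 190, 190), (181, 190, 189), (179, 187, 186), (179, 187, 188), (181, 190, 190), (183, 192, 191), (182, 190, 190), (183, 191, 191), (186, 194, 194), (186, 195, 195)]
204 [(146, 154, 159), (147, 156, 160), (146, 154, 159), (137, 145, 151), (132, 140, 150), (137, 145, 158), (142, 151, 159), (140, 149, 153), (142, 150, 154), (146, 154
[... 1155 characters left out ...]
 133, 162), (85, 111, 160), (70, 95, 148), (73, 97, 150), (94, 113, 153), (121, 134, 151), (138, 148, 155), (142, 151, 158), (142, 151, 157)]
212 [(142, 151, 157), (137, 147, 158), (116, 132, 162), (85, 110, 159), (71, 97, 149), (74, 99, 151), (97, 115, 152), (122, 133, 147), (135, 145, 151), (138, 147, 152), (138, 146, 152)]
213 [(133, 142, 147), (128, 138, 149), (109, 126, 157), (82, 109, 161), (71, 99, 159), (75, 101, 157), (92, 110, 148), (113, 124, 138), (124, 133, 138), (125, 133, 138), (125, 133, 138)]
214 [(119, 127, 132), (114, 124, 133), (101, 116, 144), (79, 104, 155), (72, 99, 160), (72, 98, 155), (83, 102, 139), (101, 112, 127), (113, 121, 127), (116, 124, 128), (117, 124, 128)]
```

View pics/s10.png

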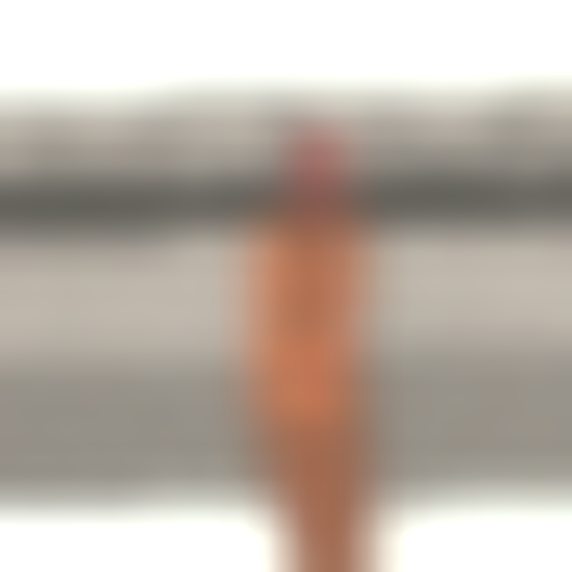

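Sub-pixel centroids put the pointer at u ≈ 273.8 and the clip and its line at about 273.3–273.5. The pointer is therefore 0.6–1 mm short, so I'll pull 0.9 mm more.

```bash
python3 -m creep '[[[0.003,0,0,0,0,0,1],[0.006,0,0,0,0,0,1],[0.006,0,0,0,0,0,1],[0.006,0,0,0,0,0,1],[0.006,0,0,0,0,0,1]]]'
python3 - <<'E'
from h import *
I=np.mean([cap('scene')['img'].astype(float) for _ in range(15)],0)
st()
for v in (204,205,206,209,210,211,212):
    w=I[v,266:282,2]-I[v,266:282,1]; w=np.clip(w-7.5,0,None); print(v,(w*np.arange(266,282)).sum()/w.sum(), w.sum())
for v in range(209,213): print(v,I[v,270:278].sum(1).astype(int))
J=cap("side"); crop(J,200,120,200,150,4,"pics/d11.png"); s=cap("scene"); crop(s,180,130,200,150,4,"pics/s11.png")
w=cap("wrist"); cv2.imwrite("pics/w11.png",w["img"])
E
```

```text
time_s: 10.35
tool_pos: [0.5715, 0.2441, 0.0696]
tool_rot: [[0.896, 0.445, 0.0], [0.445, -0.896, 0.001], [0.0, -0.001, -1.0]]
ft_force: [-3.0, 1.4, 5.7]
gripper_width: 0.302
t 11.1 pos [0.5715 0.2441 0.0697] yaw 26.414856024933812 polar r 0.24580370388243314 ang 26.482289491877484 along 0.24580353364146154 left 0.0002892951671939024 F out,left,z -2.0441335824589757 4.133294016853982 6.143605282138817 Mz [ 0.426   0.6888 -0.2251] w mm 25.59407726802096
204 273.34705882352944 5.666666666666657
205 273.34407216494844 51.73333333333332
206 273.3869441816462 70.46666666666667
209 273.3003861003861 172.66666666666669
210 273.2629678266579 203.0666666666666
211 273.2075881664717 199.4333333333333
212 273.1540572997083 194.3
209 [415 388 343 303 302 337 380 413]
210 [444 414 361 317 316 358 407 444]
211 [446 412 358 316 322 361 408 442]
212 [443 408 355 317 327 366 405 432]
```

View pics/s11.png

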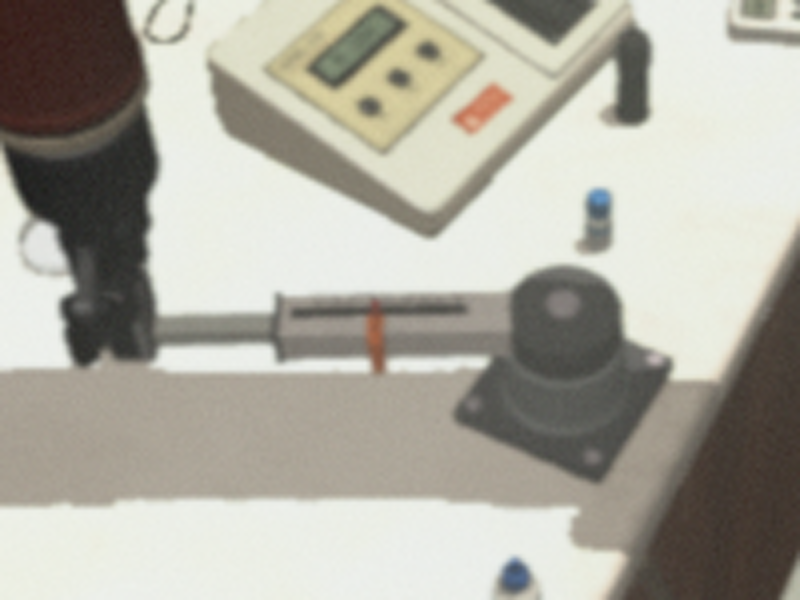

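View pics/w11.png

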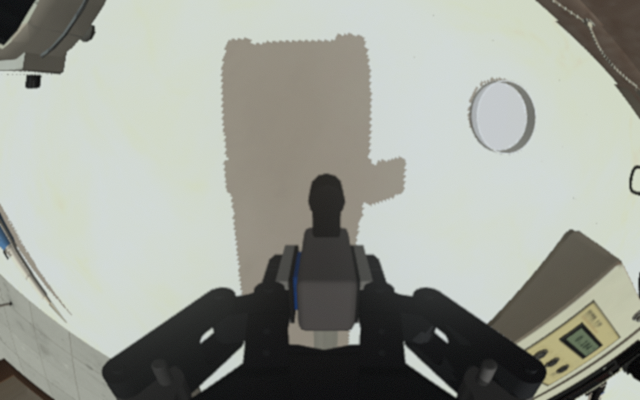

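The pointer centroid (u ≈ 273.36) and the clip centroid (273.2–273.3) now agree to within 0.3 mm. The boom still presses the stop with 2–4 N, the button is fully in, and the bystanders are untouched. I'll hand it in.

```bash
python3 -c "
from workcell import manip
print(manip.close_job())"
```

```text
the job is handed in; nothing more can be done
None
```

The job was handed in at about 11 s with the arm holding the head level with the marker; no verdict was reported.

- **Swing:** I closed lightly on the head (about 33 mm, lock still engaged) and swung the boom clockwise about 26.5° (0.46 rad). The sideways force then jumped from about 0 to about 5 N, which was the hidden stop.
- **Squeeze and pull:** I squeezed the button fully in at 25 N with a slight clockwise bias, and the reaction at the stop was about 4 N. Then I pulled the head straight out about 45.5 mm.
- **Last checks:**
  - The pointer and clip line agree to about 0.3 mm in the averaged scene picture.
  - The sideways push on the stop reads 2–4 N, and the last wrist picture shows the button fully in.
  - The vial and cap stand as they did at the start. Only the tip of the dropper bottle was in the last close-up, but the arm did not go near it after the swing.
- **Disagreements:** One reading from the scale ticks put the marker 43–44 mm out, while the wrist and scene views gave 45–46 mm. I went by the direct pointer-to-line comparison. About 5 N of upward force stayed on the wrist after the grip closed, well below the limits.

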